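# Clamp a resin slice for edge grinding

## Task

Get the resin-cast ore slice ready for edge grinding: slide it lengthways into the slot of the clamp until it is fully home against the end stop, then press the black plunger knob down to its stop, so that the brass catch snaps over its flange and the slice stays gripped by itself. How high the knob stands depends on the last user, so press slowly and feel for its stop; about 20 N is enough and more than 45 N damages the clamp. Leave the spray bottle, the hand grinder and the screwdriver where they are.

Things in the scene. Friction and masses are not known exactly. Their poses are not given: they have to be found in the camera images.
- resin_specimen: loose pale resin slab with an ore slice cast in it, 50 mm (its x) by 74 mm (its y) by 20 mm thick, 110 g, lying flat on the worktop; origin at the centre of its underside. Either end may go first into the slot.
- clamp: hold-down clamp, fixed on the worktop. Origin on the worktop under its plate; x points along the slot from mouth to end stop, z up. Dark steel plate: x -100 to +95 mm, y +-56 mm, 10 mm thick; the slab slides on it. A 19 mm post at x = +78 mm, 118 mm high, carries a blue arm over the slot, underside 50 to 70 mm over the worktop. A slab fully home has its centre at x = +13 mm.
- slot_mouth (a point): point on top of the plate, on the centre line at x = -35 mm in the clamp's frame, between the tips of two flared guides, 30 mm high over the worktop and about 70 mm apart there, which lead to the rails 23 mm further in. In front of it 65 mm of bare plate.
- plunger (a joint): travel of the upright spring plunger at x = +22 mm, y = 0 of the clamp, in m: 0 up, 0.030 down at its stop; the catch then holds it at about 0.028. Black domed knob 34 mm wide over a 40 mm flange; its top is somewhere from 137 to 158 mm over the worktop when up, as the last user set the arm. The push grows from 2 N to 10 to 14 N over a slab, then steeply at the stop.
- catch (a joint): angle of the brass spring catch in rad, hinged on the arm on the clamp's +y side: 0 closed (upright); the passing flange pushes it outwards (up to 0.4) and it springs back over the flange in the last 1.5 mm of the stroke. Its tip stands 24 to 34 mm from the plunger's axis and is always 10 mm or more below the top of the knob.
- spray_bottle: loose red spray bottle with a dark pistol head, 145 x 72 mm, 149 mm high; origin under it. Bystander.
- grinder: loose grey hand grinder lying down, 57 mm thick, 174 mm long along its y; origin under its middle. Bystander.
- screwdriver: loose red-handled screwdriver lying down, 184 mm long along its y, 25 mm thick; origin under its middle. Bystander.
- end_stop (a point): foot of the end stop's face, centre line, x = +50 mm. Two steel rails run from x = -12 to +50 mm, 53 mm apart, with inward lips 22.5 mm above the plate (lip tops 36.5 mm over the worktop, 41 mm apart): the slab goes in only from the mouth. Home, its rear end stands at x = -24 mm, 12 mm out of the rails.
Not all that is in view belongs to the job. What is shaped like the resin_specimen but blue or purple is not meant.

How it is judged:
By the outcome, as a careful person would: the job done as asked, in the order asked, and still so for the second after the job is handed in, with the robot touching nothing.
It also fails if it takes over 72 s, if anything falls off the work surface, if the arm or the gripper's body presses on something with over 40 N, if the wrist force passes 120 N, or if a joint passes its speed limit or range.

## Robot

A 6-joint arm with a two-finger parallel gripper is mounted at the origin on a cart in front of the work surface, level with it; the furniture and walls round the work are solid. World frame = base frame: x ahead of the robot, y to its left, z up, the work surface at z = 0. Lengths are in m, angles in rad, forces in N, time in s.
With the tool pointing down it reaches from about 0.3 to 0.75 m from the base axis. Payload 8.5 kg.
Tool frame: the origin (TCP) lies midway between the tips of the shut fingers; the grasp point (between the pads) lies 19 mm behind it; z points along the fingers, y is the line along which they close (so a half turn about z gives the same grasp; the last joint's range is limited). The gripper opens to 88 mm and grips with 3 to 60 N. Pads are 18 mm wide; open, the fingers measure 123 mm over their backs; the gripper's body (75 mm by 187 mm) begins 45 mm behind the grasp point.
Start: joints at [1.13, 0.381, 1.297, -0, 1.464, -0.215], TCP at [0.123, 0.536, 0.239] pointing down, gripper open.
Joint ranges: [-3.11, 3.11], [-0.89, 2.33], [0.22, 2.48], [-1.42, 4.56], [0.17, 2.85], [-2.88, 2.88]. Speed limits (rad/s): [2.39, 2.39, 3.14, 3.14, 3.14, 3.14].

## Interface

Orientations are given as a 3x3 rotation matrix whose columns are the frame's x, y, z axes.
In Python, from cell import r gives the robot as it stands.
- The arm moves only by the tool arm_command, never from a script. Its arguments are lists of equal length, an entry for each row: "gripper": the finger opening in mm, from 0 to 88.1; "slide": the shift along the tool's x, y, z normalised to -1 to 1, where 1 is 0.02 m, a list of three; "turn": the turn about the tool's z normalised to -1 to 1, where 1 is 6 degrees. In form: {"gripper": [gripper, ...], "slide": [[tx, ty, tz], ...], "turn": [turn, ...]}. A call has 1 to 20 rows; each row shifts and turns the commanded pose from where the row before left it, along the tool's axes as they then stand; what a row does not reach is not made up. A row lasts 1/12 s, in which the tool goes at most 41.7 mm and 7.16 degrees, less where a joint would pass 70% of its speed; a pose out of reach is approached as far as the arm can. A call with a number of a shift or a turn outside -1 to 1 is refused whole. A call with a gripper value outside its range is refused whole. The fingers move at their own pace and stop on an object; "newtons" is the grip in N (left out, the last holds). Time passes only in rows, so rows that do not move let the fingers close. It gives the time, the measured TCP pose, the force, the opening and the grip force at its end, in the units of the state.
- r.observe(): the state, without advancing time (a new reading comes with each control period).
- r.snapshot(name): name is "scene" or "top" or "wrist"; returns (picture, depth): 480x640x3 uint8, red, green, blue; 480x640 float32, m along the optical axis (not along the pixel's ray), 0 where there is no reading.
- r.camera_params(name): a dict with "fx", "fy", "cx", "cy" (pixels), "R" (3x3) and "t" (3): a world point X has camera coordinates R X + t; the wrist camera has in their place "tool_from_camera" (4x4, takes a point from camera to tool coordinates, whose origin is the TCP and whose axes are the flange's). Camera axes: x right, y down, z forward; pixel columns grow to the right and rows downward; lengths in m; the calibration is good to about 2 mm. A picture is of the moment at which its call begins: read the wrist's pose just before it. camera_params takes no time and is no camera call.
- r.close_job(): hands the job in; it is judged then, once.
The state is a dict: "time_s": time; "q": joint angles; "dq": joint speeds; "tau": joint torques, N m; "tcp_pos": TCP position; "tcp_rot": TCP orientation; "contact_force": force on the tool from outside, world axes, zero at the start; "torque": the same for the moment, N m; "grip_width": opening from 0.0 (shut) to 1.0 (fully open); "finger_force": force on a finger pad.
Only numpy, scipy, OpenCV 4.12 (cv2) and the standard library are available. Lean on these libraries where they do the work, as an engineer would, in place of code of your own. Each camera call takes 0.05 s, during which the arm holds its last target. There are 200 camera calls.

## Working session

There is one attempt and no reset: what is moved stays moved. The work goes in short steps, Python scripts to look and compute and a tool call to move; the robot and the scene stay as the last step left them, time stands still between calls to the robot, and variables do not carry over. Pictures are saved under pics/ and viewed, at most 10 in all, crops included, and the job is handed in when it is done.

Besides the shell and the picture viewer there is one more tool, called after "Emit:" by a JSON object that holds its "name" and its "arguments", one argument or row to a line. arm_command: Moves the arm, as the interface text tells. Scaled input: -1 to 1 covers 0.02 m each way for a shift and 6 degrees each way for a turn. Its arguments: {"type":"object","properties":{"gripper":{"type":"array"},"slide":{"type":"array"},"turn":{"type":"array"},"newtons":{"type":"number"}},"required":["gripper","slide","turn"]}

```bash
ls; mkdir -p pics; python3 - <<'E'
from cell import r
import cv2,numpy as np
o=r.observe();print({k:np.round(v,3).tolist() for k,v in o.items()})
for n in("scene","top"):
    p,d=r.snapshot(n);cv2.imwrite(f"pics/{n}.png",p[:,:,::-1]);np.save(f"pics/{n}.npy",d);c=r.camera_params(n);print(n,c)
print(r.camera_params("wrist"))
E
```

```text
pics
{'time_s': 0.0, 'q': [1.13, 0.381, 1.298, 0.0, 1.464, -0.215], 'dq': [0.001, 0.0, -0.0, 0.002, -0.001, -0.003], 'tau': [0.001, -43.794, -22.455, 0.071, 0.035, -0.0], 'tcp_pos': [0.123, 0.536, 0.238], 'tcp_rot': [[-0.975, 0.224, -0.001], [0.224, 0.975, -0.001], [0.0, -0.001, -1.0]], 'contact_force': [0.44, -1.117, 0.195], 'torque': [0.003, 0.026, 0.026], 'finger_force': 0.0, 'grip_width': 1.0}
scene {'fx': 449.7931681426592, 'fy': 449.7931681426592, 'cx': 319.93046782746643, 'cy': 236.58222212977628, 'R': array([[ 0.76290426, -0.64616452,  0.02117777],
       [-0.34712127, -0.43702941, -0.8297663 ],
       [ 0.54542085,  0.625681  , -0.55770905]]), 't': array([-0.42890281,  0.26730878,  1.11838192])}
top {'fx': 468.3019623317536, 'fy': 468.3019623317536, 'cx': 316.7297910948292, 'cy': 243.76272690599933, 'R': array([[-0.02922116, -0.99952409, -0.00988502],
       [-0.9948061 ,  0.03004503, -0.09725286],
       [ 0.09750358,  0.00699184, -0.99521061]]), 't': array([-0.00390254,  0.54482267,  1.36743132])}
{'fx': 372.091089053688, 'fy': 372.091089053688, 'cx': 316.4372981417487, 'cy': 241.2166658759609, 'tool_from_camera': array([[-7.40376141e-04, -9.60678850e-01, -2.77660941e-01,
         7.01344536e-02],
       [ 9.99999722e-01, -6.87228877e-04, -2.88732321e-04,
         3.06891949e-04],
       [ 8.65624177e-05, -2.77661078e-01,  9.60679092e-01,
        -1.46086869e-01],
       [ 0.00000000e+00,  0.00000000e+00,  0.00000000e+00,
         1.00000000e+00]])}
```

View pics/scene.png

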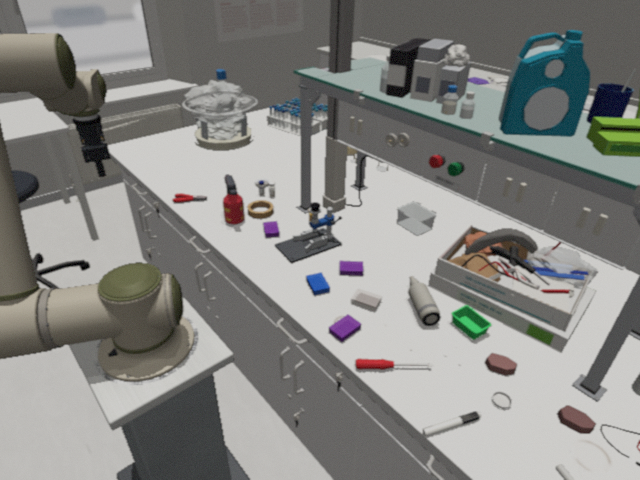

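View pics/top.png

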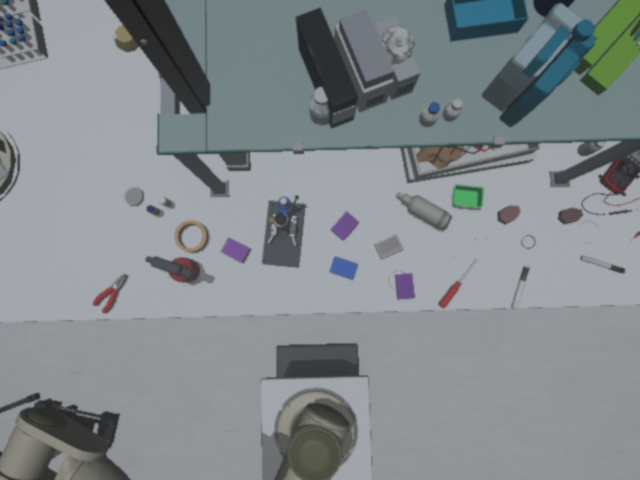

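Candidates, as scene and top pixels:
- pale slab: (367,299) and (389,247)
- blue slab: (318,283) and (344,267)
- purple slabs: (351,268), (345,328) and (271,229) in scene

By the description I choose the pale one. Next I measure it and check it in a close crop.

```bash
cat > h.py <<'E'
import numpy as np,cv2
from cell import r
def world(n,d):
    c=r.camera_params(n);v,u=np.mgrid[:480,:640]
    X=np.stack([(u-c['cx'])/c['fx']*d,(v-c['cy'])/c['fy']*d,d],-1)
    return (X-c['t'])@c['R']
def wworld(d,o,c):
    v,u=np.mgrid[:480,:640]
    X=np.stack([(u-c['cx'])/c['fx']*d,(v-c['cy'])/c['fy']*d,d],-1)
    T=c['tool_from_camera'];X=X@T[:3,:3].T+T[:3,3]
    return X@np.array(o['tcp_rot']).T+np.array(o['tcp_pos'])
E
python3 - <<'E'
from h import *
for n,(x0,y0,x1,y1) in {'top':(370,230,410,265),'scene':(345,283,388,315)}.items():
    d=np.load(f'pics/{n}.npy');W=world(n,d);w=W[y0:y1,x0:x1].reshape(-1,3)
    m=(w[:,2]>.013)&(w[:,2]<.03);s=w[m]
    print(n,m.sum(),np.median(s,0).round(4),np.median(w[~m],0).round(4),cv2.minAreaRect(s[:,:2].astype(np.float32)*1000))
    if n=='top':
        for q in[(284,212),(284,202),(270,205),(305,205),(262,265),(298,268),(300,145),(185,270),(425,210),(455,290),(344,225),(404,287),(344,267)]:
            print(q,W[q[1],q[0]].round(3))
        w=W[195:270,255:310].reshape(-1,3);
        for a,b in[(.006,.016),(.04,.2)]:
            s=w[(w[:,2]>a)&(w[:,2]<b)];print(a,len(s),np.median(s,0),cv2.minAreaRect(s[:,:2].astype(np.float32)*1000))
a=cv2.imread('pics/top.png');b=cv2.imread('pics/scene.png')
f=lambda i,x,y,w:cv2.resize(i[y:y+w,x:x+w],(400,400),interpolation=cv2.INTER_CUBIC)
cv2.imwrite('pics/c1.png',np.hstack([f(b,260,190,120),f(a,255,190,80)]))
E
```

```text
top 407 [ 0.5334 -0.2331  0.0199] [ 0.5228 -0.2429  0.    ] ((533.412109375, -234.42747497558594), (49.899620056152344, 74.99925994873047), 22.65761375427246)
(284, 212) [0.633 0.071 0.085]
(284, 202) [0.656 0.068 0.118]
(270, 205) [0.669 0.119 0.007]
(305, 205) [0.667 0.012 0.003]
(262, 265) [ 0.488  0.148 -0.001]
(298, 268) [ 0.475  0.039 -0.   ]
(300, 145) [0.696 0.004 0.506]
(185, 270) [0.472 0.34  0.139]
(425, 210) [ 0.631 -0.339  0.059]
(455, 290) [ 0.396 -0.424  0.022]
(344, 225) [ 0.6   -0.104  0.018]
(404, 287) [ 0.409 -0.275  0.018]
(344, 267) [ 0.473 -0.099  0.03 ]
0.006 1568 [0.55757283 0.08237034 0.00987332] ((586.139892578125, 83.28948211669922), (162.49008178710938, 219.6723175048828), 88.25420379638672)
0.04 439 [0.62006252 0.07175569 0.10685708] ((627.7344970703125, 73.37455749511719), (68.63465118408203, 117.56564331054688), 78.31988525390625)
scene 372 [ 0.528  -0.2357  0.0202] [ 0.5424 -0.2257  0.001 ] ((503.79315185546875, -244.98765563964844), (113.58657836914062, 74.61786651611328), 24.199724197387695)
```

View pics/c1.png

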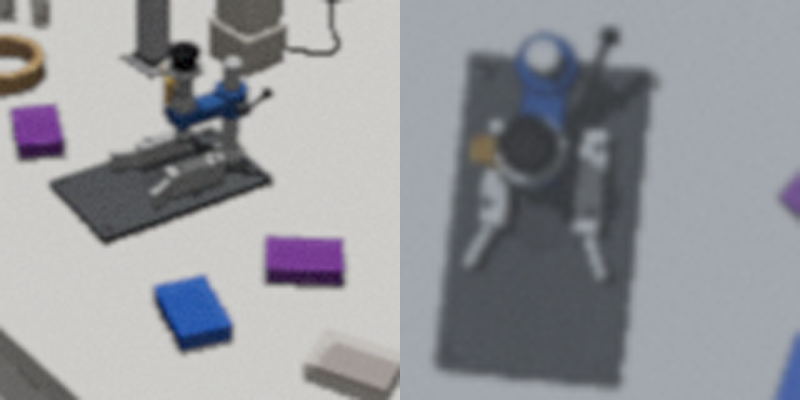

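The left crop shows the pale slab (scene crop lower right) next to the blue and purple decoys. The right crop shows the clamp with its mouth towards the robot, the knob at about (283,219) in top and the brass catch on its left. Next I fit the plate, the knob and the gripper's own shape.

```bash
python3 - <<'E'
from h import *
a=cv2.imread('pics/top.png');d=np.load('pics/top.npy');W=world('top',d)
g=cv2.cvtColor(a,cv2.COLOR_BGR2GRAY)
m=np.zeros((480,640),np.uint8);m[196:272,255:312]=(g[196:272,255:312]<95)
m=cv2.morphologyEx(m,cv2.MORPH_OPEN,np.ones((3,3)))
c=r.camera_params('top');v,u=np.nonzero(m)
ray=np.stack([(u-c['cx'])/c['fx'],(v-c['cy'])/c['fy'],u*0+1.],-1)@c['R'];C=-c['R'].T@c['t']
P=C+ray*((.01-C[2])/ray[:,2])[:,None]
# per-row edges in plate (front portion): world x bins
for x0 in np.arange(.47,.66,.015):
    s=P[abs(P[:,0]-x0)<.004]; print(round(x0,3),len(s),s[:,1].min().round(4) if len(s) else'',s[:,1].max().round(4) if len(s) else'')
print(P[:,0].min(),P[:,0].max())
# knob
w=W[195:245,262:306].reshape(-1,3);s=w[w[:,2]>.11];print('knob/high',len(s));print(s[np.argsort(-s[:,2])][:60:3].round(3).tolist())
sc=np.load('pics/scene.npy');Ws=world('scene',sc);w=Ws[215:265,300:350][::1].reshape(-1,3)
Z=Ws[200:240,305:335];k=Z[Z[...,2]>.09];print('scene knob',k[np.argsort(-k[:,2])][:30:2].round(3).tolist())
# gripper
o=r.observe();T=(Ws.reshape(-1,3)-np.array(o['tcp_pos']))@np.array(o['tcp_rot'])
for z in np.arange(-.22,.02,.02):
    q=T[(abs(T[:,2]-z)<.01)&(abs(T[:,:2])<.15).all(1)]
    if len(q):print(round(z,2),len(q),q[:,:2].min(0).round(3),q[:,:2].max(0).round(3))
E
```

```text
0.47 0  
0.485 37 0.041 0.107
0.5 94 0.0376 0.1429
0.515 94 0.0342 0.1396
0.53 94 0.0338 0.1394
0.545 89 0.0304 0.1361
0.56 70 0.03 0.1177
0.575 68 0.0266 0.1326
0.59 69 0.0262 0.1323
0.605 59 0.0228 0.129
0.62 55 0.0224 0.1256
0.635 76 0.019 0.1253
0.65 93 0.0186 0.1251
0.4808841097401666 0.6794289745824678
knob/high 219
[[0.409, -0.03, 1.414], [0.409, -0.03, 1.414], [0.409, -0.03, 1.414], [0.605, 0.079, 0.156], [0.608, 0.09, 0.155], [0.597, 0.072, 0.155], [0.611, 0.088, 0.154], [0.597, 0.082, 0.154], [0.609, 0.088, 0.154], [0.608, 0.069, 0.153], [0.611, 0.071, 0.153], [0.595, 0.08, 0.153], [0.6, 0.066, 0.153], [0.609, 0.085, 0.152], [0.603, 0.088, 0.152], [0.612, 0.085, 0.152], [0.611, 0.077, 0.151], [0.592, 0.086, 0.151], [0.62, 0.077, 0.151], [0.614, 0.077, 0.151]]
scene knob [[-0.19, -0.86, 0.855], [-0.19, -0.86, 0.855], [-0.19, -0.86, 0.855], [0.607, 0.077, 0.155], [0.606, 0.086, 0.154], [0.602, 0.076, 0.153], [0.595, 0.082, 0.153], [0.603, 0.092, 0.153], [0.6, 0.079, 0.153], [0.599, 0.087, 0.153], [0.607, 0.082, 0.153], [0.593, 0.085, 0.152], [0.592, 0.078, 0.152], [0.6, 0.073, 0.152], [0.598, 0.067, 0.152]]
-0.22 166 [-0.062 -0.147] [ 0.084 -0.013]
-0.2 40 [-0.056 -0.041] [ 0.007 -0.016]
-0.18 149 [-0.037 -0.043] [ 0.033 -0.003]
-0.16 248 [-0.035 -0.045] [0.039 0.013]
-0.14 130 [-0.032 -0.047] [ 0.035 -0.003]
-0.12 120 [-0.02  -0.046] [0.025 0.001]
-0.1 360 [-0.032 -0.1  ] [0.036 0.08 ]
-0.08 220 [-0.032 -0.092] [0.036 0.085]
-0.06 63 [-0.032 -0.092] [0.036 0.056]
-0.04 49 [-0.009 -0.067] [ 0.012 -0.055]
-0.02 46 [-0.008 -0.066] [ 0.012 -0.052]
-0.0 18 [-0.008 -0.061] [ 0.012 -0.052]
```

Emit:
{"name": "arm_command", "arguments": {
  "gripper": [88, 88, 88, 88, 88, 88, 88, 88, 88, 88, 88, 88, 88, 88, 88, 88, 88, 88, 88, 88],
  "slide": [
    [-0.5, -0.4, 0],
    [-0.98, -0.77, 0],
    [-0.98, -0.77, 0],
    [-0.98, -0.77, 0],
    [-0.98, -0.77, 0],
    [-0.98, -0.77, 0],
    [-0.98, -0.77, 0],
    [-0.98, -0.77, 0],
    [-0.98, -0.77, 0],
    [-0.98, -0.77, 0],
    [-0.98, -0.77, 0],
    [-0.98, -0.77, 0],
    [-0.98, -0.77, 0],
    [-0.98, -0.77, 0],
    [-0.98, -0.77, 0],
    [-0.98, -0.77, 0],
    [-0.98, -0.77, 0],
    [-0.98, -0.77, 0],
    [-0.98, -0.77, 0],
    [-0.98, -0.77, 0]
  ],
  "turn": [0, 0, 0, 0, 0, 0, 0, 0, 0, 0, 0, 0, 0, 0, 0, 0, 0, 0, 0, 0]
}}

```text
time_s: 1.77
tcp_pos: [0.4287, 0.1556, 0.2387]
tcp_rot: [[-0.975, 0.224, -0.0], [0.224, 0.975, -0.0], [0.0, -0.0, -1.0]]
contact_force: [-0.5, -0.1, -0.1]
grip_width: 0.998
finger_force: 0.0
```

Emit:
{"name": "arm_command", "arguments": {
  "gripper": [88, 88, 88, 88, 88],
  "slide": [
    [-0.98, -0.77, 0],
    [-0.98, -0.77, 0],
    [0, 0, 0],
    [0, 0, 0],
    [0, 0, 0]
  ],
  "turn": [0, 0, -1, 0, 0]
}}

```text
time_s: 2.18
tcp_pos: [0.4593, 0.1182, 0.2386]
tcp_rot: [[-0.992, 0.124, -0.001], [0.124, 0.992, 0.0], [0.001, -0.0, -1.0]]
contact_force: [-0.6, 1.0, 0.2]
grip_width: 0.996
finger_force: 0.0
```

```bash
python3 - <<'E'
from h import *
import pickle
o=r.observe();p,d=r.snapshot('wrist');c=r.camera_params('wrist');pickle.dump((o,p,d,c),open('w1.pkl','wb'))
cv2.imwrite('pics/w1.png',p[:,:,::-1]);W=wworld(d,o,c)
print(o['time_s'],o['tcp_pos'],o['q'])
w=W.reshape(-1,3);k=w[(abs(w[:,0]-.604)<.04)&(abs(w[:,1]-.079)<.04)&(w[:,2]<.2)]
h=k[:,2].max();print('knobtop',h)
for lo in np.arange(.09,.16,.005):
    s=k[(k[:,2]>=lo)&(k[:,2]<lo+.005)]
    if len(s)>5:print(round(lo,3),len(s),s.min(0).round(4),s.max(0).round(4))
E
```

```text
2.1833 [0.4593457  0.11820302 0.23857184] [ 1.51962075e-03  2.48275385e-01  1.49624353e+00  1.97130111e-05
  1.39777126e+00 -1.44512256e+00]
knobtop 0.1537910617377633
0.1 12 [0.6097 0.0947 0.1023] [0.6155 0.0972 0.1048]
0.105 48 [0.6066 0.0886 0.1051] [0.6165 0.1023 0.1097]
0.11 88 [0.6036 0.1016 0.1102] [0.6172 0.1126 0.1149]
0.115 61 [0.603  0.1072 0.115 ] [0.6166 0.1124 0.1178]
0.125 268 [0.5869 0.0589 0.1262] [0.6151 0.098  0.13  ]
0.13 447 [0.5862 0.0595 0.13  ] [0.6178 0.0977 0.1349]
0.135 88 [0.5921 0.0684 0.135 ] [0.6035 0.0918 0.1399]
0.14 52 [0.5896 0.0633 0.1403] [0.6015 0.0938 0.145 ]
0.145 361 [0.5885 0.0615 0.145 ] [0.614  0.0952 0.15  ]
0.15 674 [0.5902 0.0634 0.15  ] [0.614  0.0933 0.1538]
```

View pics/w1.png

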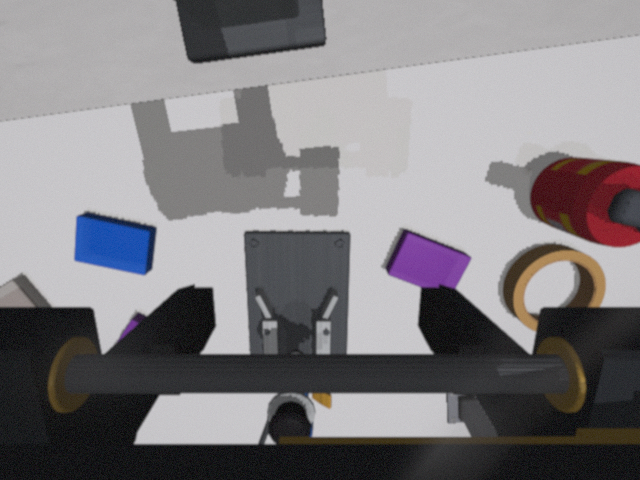

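The wrist view shows the plate at columns 245–350 from row 232, with the guides at about (262,305) and (330,305) and the knob at (290,415). The image is nearly aligned with the slot. Next I fit the clamp's heading and the profile around the plunger.

```bash
python3 - <<'E'
from h import *
import pickle
o,p,d,c=pickle.load(open('w1.pkl','rb'));g=cv2.cvtColor(p,cv2.COLOR_RGB2GRAY).astype(float)
T=c['tool_from_camera'];R=np.array(o['tcp_rot']);C=R@T[:3,3]+o['tcp_pos']
def pl(u,v,z):
    ray=R@T[:3,:3]@np.array([(u-c['cx'])/c['fx'],(v-c['cy'])/c['fy'],1]);return C+ray*(z-C[2])/ray[2]
L=[];Rr=[]
for v in range(242,345,3):
    gr=np.abs(np.diff(cv2.GaussianBlur(g[v:v+1],(5,1),0)[0]))
    L.append(pl(235+gr[235:256].argmax()+.5,v,.01));Rr.append(pl(340+gr[340:360].argmax()+.5,v,.01))
L=np.array(L);Rr=np.array(Rr)
for E in(L,Rr):
    f=np.polyfit(E[:,0],E[:,1],1);f=np.polyfit(E[abs(np.polyval(f,E[:,0])-E[:,1])<.002][:,0],E[abs(np.polyval(f,E[:,0])-E[:,1])<.002][:,1],1);print(f,np.polyval(f,.582))
fr=[]
for u in range(260,340,5):
    gr=np.abs(np.diff(g[222:245,u]));fr.append(pl(u,222+gr.argmax()+.5,.01))
print('front',np.array(fr)[::5].round(4).tolist())
a=-.122;X=np.array([np.cos(a),np.sin(a)]);Y=np.array([-X[1],X[0]]);O=np.array([.606,.0785])-.022*X;print('O',O)
Ws=world('scene',np.load('pics/scene.npy'));w=Ws.reshape(-1,3);W2=wworld(d,o,c).reshape(-1,3)
for nm,w in(('scene',w),('wrist',W2)):
  q=np.c_[(w[:,:2]-O)@X,(w[:,:2]-O)@Y,w[:,2]]*1000
  for z in range(15,155,10):
    s=q[(abs(q[:,0])<60)&(abs(q[:,1])<45)&(abs(q[:,2]-z-5)<5)]
    if len(s)>3:print(nm,z,len(s),s.min(0).round()[:2],s.max(0).round()[:2],'central',s[abs(s[:,1])<20][:,0].min().round() if (abs(s[:,1])<20).any() else '')
E
```

```text
[-0.13085034  0.10159115] 0.025436253370949402
[-0.1303582   0.21360152] 0.13773304434849182
front [[0.4783, 0.0568, 0.01], [0.4815, 0.0826, 0.01], [0.4847, 0.1083, 0.01], [0.488, 0.1341, 0.01]]
O [0.58416352 0.08117735]
scene 15 117 [-40. -41.] [53. 43.] central 46.0
scene 25 132 [-40. -44.] [57. 43.] central 18.0
scene 35 88 [-15. -38.] [48. 38.] central -12.0
scene 45 9 [10. -6.] [27. 10.] central 10.0
scene 55 9 [ 10. -10.] [22.  4.] central 10.0
scene 65 32 [  4. -16.] [59. 19.] central 4.0
scene 75 67 [  5. -15.] [59. 30.] central 5.0
scene 85 66 [  3. -15.] [60. 30.] central 3.0
scene 95 28 [ 6. -8.] [29. 30.] central 6.0
scene 105 26 [ 11. -10.] [28. 33.] central 11.0
scene 115 9 [  6. -14.] [23. 37.] central 6.0
scene 125 44 [ -0. -18.] [40. 18.] central -0.0
scene 135 17 [  3. -14.] [28.  2.] central 3.0
scene 145 54 [  2. -18.] [34. 13.] central 2.0
wrist 15 165 [-38. -43.] [-3. 43.] central 
wrist 25 411 [-38. -42.] [27. 43.] central 
wrist 35 936 [-13. -35.] [27. 36.] central 
wrist 45 37 [13. -7.] [17.  6.] central 13.0
wrist 55 4 [14. -1.] [14.  5.] central 14.0
wrist 75 4 [40. 10.] [42. 12.] central 40.0
wrist 95 12 [23. 17.] [29. 19.] central 23.0
wrist 105 136 [16. 10.] [30. 34.] central 22.0
wrist 115 61 [15. 29.] [29. 34.] central 
wrist 125 715 [  2. -19.] [32. 19.] central 2.0
wrist 135 140 [  5. -16.] [18. 15.] central 5.0
wrist 145 1035 [  4. -17.] [31. 16.] central 4.0
```

Emit:
{"name": "arm_command", "arguments": {
  "gripper": [88, 88, 88, 88, 88, 88, 88, 88, 88, 88, 88, 88, 88, 88, 88, 88, 88, 88, 88, 88],
  "slide": [
    [-0.32, -0.955, 0],
    [-0.32, -0.955, 0],
    [-0.32, -0.955, 0],
    [-0.32, -0.955, 0],
    [-0.32, -0.955, 0],
    [-0.32, -0.955, 0],
    [-0.32, -0.955, 0],
    [-0.32, -0.955, 0],
    [-0.32, -0.955, 0],
    [-0.32, -0.955, 0],
    [-0.32, -0.955, 0],
    [-0.32, -0.955, 0],
    [-0.32, -0.955, 0],
    [-0.32, -0.955, 0],
    [-0.32, -0.955, 0],
    [-0.32, -0.955, 0],
    [-0.31, -0.955, 0],
    [0, 0, 0],
    [0, 0, 0],
    [0, 0, 0]
  ],
  "turn": [0, 0, 0, 0, 0, 0, 0, 0, 0, 0, 0, 0, 0, 0, 0, 0, 0, 1, 1, 1]
}}

```text
time_s: 3.9
tcp_pos: [0.5283, -0.2163, 0.2387]
tcp_rot: [[-0.904, 0.428, -0.0], [0.428, 0.904, 0.0], [0.0, 0.0, -1.0]]
contact_force: [0.5, 0.1, 0.3]
grip_width: 0.998
finger_force: 0.0
```

Emit:
{"name": "arm_command", "arguments": {
  "gripper": [88, 88, 88, 88, 88, 88, 88, 88, 88],
  "slide": [
    [0, 0, 0.8],
    [0, 0, 0.8],
    [0, 0, 0.8],
    [0, 0, 0.8],
    [0, 0, 0.8],
    [0, 0, 0.8],
    [0, 0, 0.6],
    [0, 0, 0],
    [0, 0, 0]
  ],
  "turn": [1, 1, 1, 1, 1, 1, 1, 0, 0]
}}

```text
time_s: 4.65
tcp_pos: [0.5283, -0.2162, 0.1308]
tcp_rot: [[-0.394, 0.919, -0.001], [0.919, 0.394, 0.0], [0.001, -0.0, -1.0]]
contact_force: [-0.4, -1.1, -0.7]
grip_width: 0.999
finger_force: 0.0
```

```bash
python3 - <<'E'
from h import *
o=r.observe();p,d=r.snapshot('wrist');c=r.camera_params('wrist');W=wworld(d,o,c)
cv2.imwrite('pics/w2.png',p[:,:,::-1]);print(o['time_s'],o['tcp_pos'],o['tcp_rot'][:,1])
g=(W[...,2]>.014)&(W[...,2]<.026)&(np.hypot(W[...,0]-.533,W[...,1]+.234)<.06)
s=W[g];print(len(s),np.median(s[:,2]),cv2.minAreaRect(s[:,:2].astype(np.float32)*1000))
E
```

```text
4.65 [ 0.52832908 -0.21619582  0.1308234 ] [ 9.19045944e-01  3.94150172e-01 -4.41151360e-04]
6573 0.020133631922261183 ((533.8038330078125, -234.23788452148438), (50.09221267700195, 74.56971740722656), 23.03568458557129)
```

View pics/w2.png

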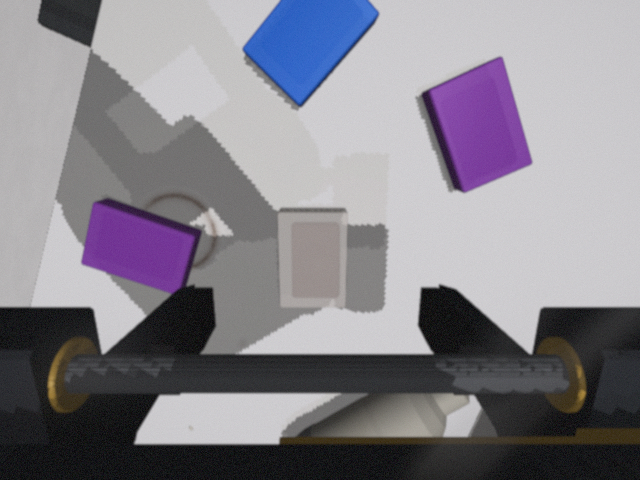

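The slab is at (313,258): pale, with the ore slice, and square to the fingers. It measures 50×74.6×20 mm, which matches. I go down and grip it off-centre, near its rear end.

Emit:
{"name": "arm_command", "arguments": {
  "gripper": [88, 88, 88, 88, 88, 88, 88, 88, 88, 88, 45, 45, 45, 45, 45, 45, 45, 45, 45, 45],
  "slide": [
    [0, -0.1, 0.8],
    [0, 0, 0.9],
    [0, 0, 0.9],
    [0, 0, 0.9],
    [0, 0, 0.9],
    [0, 0, 0.7],
    [0, 0, 0.6],
    [0, 0, 0.5],
    [0, 0, 0],
    [0, 0, 0],
    [0, 0, 0],
    [0, 0, 0],
    [0, 0, 0],
    [0, 0, 0],
    [0, 0, 0],
    [0, 0, 0],
    [0, 0, 0],
    [0, 0, 0],
    [0, 0, 0],
    [0, 0, 0]
  ],
  "turn": [0, 0, 0, 0, 0, 0, 0, 0, 0, 0, 0, 0, 0, 0, 0, 0, 0, 0, 0, 0],
  "newtons": 20
}}

```text
time_s: 6.37
tcp_pos: [0.5266, -0.2176, 0.0069]
tcp_rot: [[-0.392, 0.92, 0.0], [0.92, 0.392, -0.0], [-0.0, 0.0, -1.0]]
contact_force: [-0.9, -0.1, 3.1]
grip_width: 0.566
finger_force: 20.0
```

Emit:
{"name": "arm_command", "arguments": {
  "gripper": [45, 45, 45, 45, 45, 45, 45, 45, 45, 45, 45, 45, 45, 45, 45, 45, 45, 45, 45, 45],
  "slide": [
    [0, 0, -0.6],
    [0, 0, -0.9],
    [0, 0, -0.9],
    [0, 0, -0.9],
    [0, 0, -0.7],
    [0, 0, 0],
    [0, 0, 0],
    [0, 0, 0],
    [0, 0, 0],
    [0, 0, 0],
    [0, 0, 0],
    [0.196, 0.95, 0],
    [0.196, 0.95, 0],
    [0.196, 0.95, 0],
    [0.196, 0.95, 0],
    [0.196, 0.95, 0],
    [0.196, 0.95, 0],
    [0.196, 0.95, 0],
    [0.196, 0.95, 0],
    [0.196, 0.95, 0]
  ],
  "turn": [0, -0.99, -0.99, -0.99, -0.99, -0.99, -0.99, -0.99, -0.99, -0.99, -0.99, 0, 0, 0, 0, 0, 0, 0, 0, 0]
}}

```text
time_s: 8.03
tcp_pos: [0.5138, -0.0424, 0.0865]
tcp_rot: [[-0.991, 0.131, -0.0], [0.131, 0.991, 0.0], [0.0, 0.0, -1.0]]
contact_force: [1.1, 0.5, -1.0]
grip_width: 0.563
finger_force: 20.0
```

Emit:
{"name": "arm_command", "arguments": {
  "gripper": [45, 45, 45, 45, 45, 45, 45, 45, 45, 45],
  "slide": [
    [0.196, 0.95, 0],
    [0.196, 0.95, 0],
    [0.196, 0.95, 0],
    [0.196, 0.95, 0],
    [0.196, 0.95, 0],
    [0.196, 0.95, 0],
    [0.196, 0.95, 0],
    [0, 0, 0],
    [0, 0, 0],
    [0, 0, 0]
  ],
  "turn": [0, 0, 0, 0, 0, 0, 0, 0, 0, 0]
}}

```text
time_s: 8.87
tcp_pos: [0.5044, 0.0915, 0.0866]
tcp_rot: [[-0.991, 0.131, -0.0], [0.131, 0.991, -0.0], [0.0, -0.0, -1.0]]
contact_force: [-0.2, -0.1, -1.0]
grip_width: 0.565
finger_force: 20.0
```

```bash
python3 - <<'E'
from h import *
o=r.observe();p,d=r.snapshot('wrist');cv2.imwrite('pics/w3.png',p[:,:,::-1])
a=-.13;X=np.array([np.cos(a),np.sin(a)]);Y=np.array([-X[1],X[0]]);O=np.array([.5832,.0815])
t=o['tcp_pos'];print(o['time_s'],t,(t[:2]-O)@X,(t[:2]-O)@Y,np.degrees(np.arctan2(o['tcp_rot'][1,1],o['tcp_rot'][0,1]))-90-np.degrees(a),o['grip_width'])
E
```

```text
8.8667 [0.50435219 0.09154317 0.08662722] -0.07948442305082985 -0.0002629408831033787 -0.08538898756945645 0.565027095118254
```

View pics/w3.png

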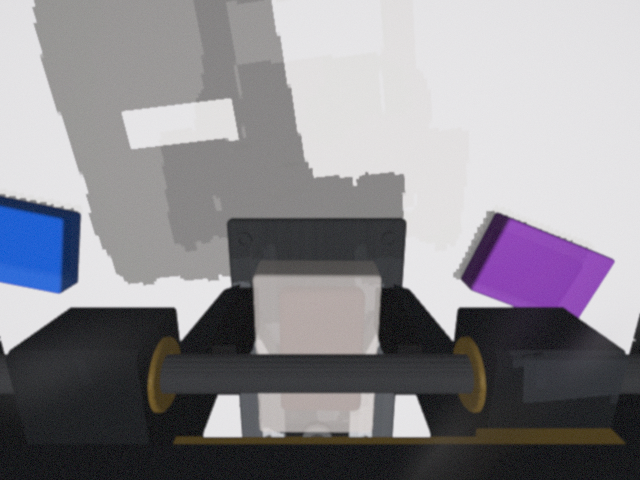

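The slab is held square and centred over the plate: slab columns 253–380, plate columns 229–405. I lower it and slide the front into the rails while still gripped.

Emit:
{"name": "arm_command", "arguments": {
  "gripper": [45, 45, 45, 45, 45, 45, 45, 45, 45],
  "slide": [
    [0, 0, 0.6],
    [0, 0, 0.8],
    [0, 0, 0.8],
    [0, 0, 0.6],
    [0, 0, 0.3],
    [0, 0, 0.2],
    [0, 0, 0.13],
    [0, 0, 0],
    [0, 0, 0]
  ],
  "turn": [0, 0, 0, 0, 0, 0, 0, 0, 0]
}}

```text
time_s: 9.67
tcp_pos: [0.5046, 0.0919, 0.0186]
tcp_rot: [[-0.991, 0.131, 0.001], [0.131, 0.991, -0.0], [-0.001, 0.0, -1.0]]
contact_force: [0.6, -0.5, -0.5]
grip_width: 0.562
finger_force: 20.0
```

Emit:
{"name": "arm_command", "arguments": {
  "gripper": [45, 45, 45, 45, 45, 45, 45, 45, 45],
  "slide": [
    [-0.15, 0, 0.02],
    [-0.2, 0, 0],
    [-0.2, 0, 0],
    [-0.15, 0, 0],
    [-0.1, 0, 0],
    [-0.1, 0, 0],
    [-0.1, 0, 0],
    [0, 0, 0],
    [0, 0, 0]
  ],
  "turn": [0, 0, 0, 0, 0, 0, 0, 0, 0]
}}

```text
time_s: 10.42
tcp_pos: [0.5241, 0.0894, 0.0177]
tcp_rot: [[-0.991, 0.131, -0.0], [0.131, 0.991, -0.0], [0.0, -0.0, -1.0]]
contact_force: [-0.8, 0.4, -0.9]
grip_width: 0.565
finger_force: 20.0
```

Emit:
{"name": "arm_command", "arguments": {
  "gripper": [45, 45, 45, 45, 66, 66, 66, 66, 66, 66],
  "slide": [
    [-0.1, 0, 0],
    [-0.1, 0, 0],
    [-0.05, 0, 0],
    [0, 0, 0.03],
    [0, 0, 0],
    [0, 0, 0],
    [0, 0, 0],
    [0, 0, 0],
    [0, 0, 0],
    [0, 0, 0]
  ],
  "turn": [0, 0, 0, 0, 0, 0, 0, 0, 0, 0]
}}

```text
time_s: 11.25
tcp_pos: [0.5291, 0.0888, 0.0172]
tcp_rot: [[-0.991, 0.131, 0.0], [0.131, 0.991, -0.0], [-0.0, 0.0, -1.0]]
contact_force: [0.6, -1.0, 0.1]
grip_width: 0.745
finger_force: 0.0
```

Emit:
{"name": "arm_command", "arguments": {
  "gripper": [66, 66, 66, 66, 66, 0, 0, 0, 0, 0, 0, 0, 0, 0, 0, 0],
  "slide": [
    [0, 0, -0.6],
    [0, 0, -0.8],
    [0, 0, -0.8],
    [0.5, 0, 0],
    [0.8, 0, 0],
    [0.6, 0, 0],
    [0.1, 0, 0],
    [0, 0, 0],
    [0, 0, 0],
    [0, 0, 0],
    [0, 0, 0],
    [0, 0, 0],
    [0, 0, 0],
    [0, 0, 0],
    [0, 0, 0],
    [0, 0, 0]
  ],
  "turn": [0, 0, 0, 0, 0, 0, 0, 0, 0, 0, 0, 0, 0, 0, 0, 0]
}}

```text
time_s: 12.58
tcp_pos: [0.4894, 0.094, 0.0611]
tcp_rot: [[-0.991, 0.131, -0.0], [0.131, 0.991, 0.0], [0.0, 0.0, -1.0]]
contact_force: [-0.7, 0.2, -0.6]
grip_width: 0.004
finger_force: 0.0
```

```bash
cat >> h.py <<'E'
a=-.13;X=np.array([np.cos(a),np.sin(a)]);Y=np.array([-X[1],X[0]]);O=np.array([.5832,.0815])
def cl(t): t=np.asarray(t);return np.c_[(t[...,:2].reshape(-1,2)-O)@X,(t[...,:2].reshape(-1,2)-O)@Y,t[...,2].reshape(-1)]*1000
def slab(n,W):
    q=cl(W);s=q[(abs(q[:,2]-30)<4)&(abs(q[:,1])<23)&(q[:,0]>-85)&(q[:,0]<40)];return len(s),s[:,2].mean(),np.percentile(s[:,0],[0.5,2,50,99]).round(1),[np.percentile(s[:,1],[1,99]).round(1)]
E
python3 - <<'E'
from h import *
o=r.observe();print(o['time_s'],cl(o['tcp_pos']),o['grip_width'])
p,d=r.snapshot('top');print(slab('top',world('top',d)))
p,d=r.snapshot('wrist');print(slab('w',wworld(d,o,r.camera_params('wrist'))))
E
```

```text
12.5833 [[-94.6026114    0.22893545  61.12624792]] 0.0044954803523944995
(85, np.float64(30.079449012229084), array([-20.8, -20.2,  -9.6,  22.5]), [array([-22. ,  22.4])])
(1842, np.float64(30.148709920056902), array([-71. , -63.1, -12. ,   0.8]), [array([-13.9,  14.3])])
```

Emit:
{"name": "arm_command", "arguments": {
  "gripper": [0, 0, 0, 0, 0, 0],
  "slide": [
    [0, 0, 0.6],
    [0, 0, 0.8],
    [0, 0, 0.6],
    [0, 0, 0.3],
    [0, 0, 0],
    [0, 0, 0]
  ],
  "turn": [0, 0, 0, 0, 0, 0]
}}

```text
time_s: 13.18
tcp_pos: [0.4895, 0.094, 0.0153]
tcp_rot: [[-0.991, 0.131, -0.0], [0.131, 0.991, 0.0], [0.0, -0.0, -1.0]]
contact_force: [-0.1, -0.0, 0.0]
grip_width: 0.009
finger_force: 0.0
```

Emit:
{"name": "arm_command", "arguments": {
  "gripper": [0, 0, 0, 0, 0, 0, 0, 0, 0, 0, 0, 0, 0, 0, 0, 0],
  "slide": [
    [-0.2, 0, 0],
    [-0.2, 0, 0],
    [-0.2, 0, 0],
    [-0.2, 0, 0],
    [-0.2, 0, 0],
    [-0.2, 0, 0],
    [-0.2, 0, 0],
    [-0.2, 0, 0],
    [-0.2, 0, 0],
    [-0.2, 0, 0],
    [-0.15, 0, 0],
    [-0.1, 0, 0],
    [-0.1, 0, 0],
    [-0.1, 0, 0],
    [0, 0, 0],
    [0, 0, 0]
  ],
  "turn": [0, 0, 0, 0, 0, 0, 0, 0, 0, 0, 0, 0, 0, 0, 0, 0]
}}

```text
time_s: 14.52
tcp_pos: [0.5381, 0.0875, 0.0151]
tcp_rot: [[-0.991, 0.131, 0.0], [0.131, 0.991, -0.0], [-0.0, 0.0, -1.0]]
contact_force: [-0.3, -0.6, 0.3]
grip_width: 0.007
finger_force: 0.0
```

```bash
python3 - <<'E'
from h import *
o=r.observe();print(o['time_s'],cl(o['tcp_pos']),o['contact_force'])
p,d=r.snapshot('wrist');print(slab('w',wworld(d,o,r.camera_params('wrist'))))
E
```

```text
14.5167 [[-45.46604701   0.14454762  15.13986599]] [-0.26978148 -0.55327314  0.29319336]
(2806, np.float64(30.165106146205805), array([-55. , -54.8,  -3.9,  10. ]), [array([-13. ,  13.6])])
```

Emit:
{"name": "arm_command", "arguments": {
  "gripper": [0, 0, 0, 0, 0, 0, 0, 0],
  "slide": [
    [-0.1, 0, 0],
    [-0.1, 0, 0],
    [-0.1, 0, 0],
    [-0.07, 0, 0],
    [0, 0, 0],
    [0.3, 0, 0],
    [0.3, 0, 0],
    [0.1, 0, 0]
  ],
  "turn": [0, 0, 0, 0, 0, 0, 0, 0]
}}

```text
time_s: 15.23
tcp_pos: [0.5301, 0.0887, 0.0151]
tcp_rot: [[-0.991, 0.131, -0.001], [0.131, 0.991, 0.0], [0.001, -0.0, -1.0]]
contact_force: [0.2, 0.2, -0.4]
grip_width: 0.008
finger_force: 0.0
```

Emit:
{"name": "arm_command", "arguments": {
  "gripper": [0, 0, 0, 0, 0, 0, 0],
  "slide": [
    [0, -0.25, 0],
    [0, -0.2, 0],
    [0, 0, 0],
    [0, 0, 0],
    [0, 0, 0],
    [0, 0, 0],
    [0, 0, 0]
  ],
  "turn": [0, 0, -1, -1, -1, -1, 0]
}}

```text
time_s: 15.82
tcp_pos: [0.5304, 0.079, 0.0152]
tcp_rot: [[-0.958, -0.287, 0.0], [-0.287, 0.958, -0.0], [-0.0, -0.0, -1.0]]
contact_force: [1.0, 0.5, 0.4]
grip_width: 0.005
finger_force: 0.0
```

```bash
python3 - <<'E'
from h import *
o=r.observe();print(o['time_s'],cl(o['tcp_pos']),o['contact_force'],np.degrees(np.arctan2(o['tcp_rot'][1,1],o['tcp_rot'][0,1]))-90-np.degrees(a))
E
```

```text
15.8167 [[-51.99239113  -9.28074793  15.22345786]] [0.97626085 0.52213541 0.36716299] 24.1007477511851
```

Emit:
{"name": "arm_command", "arguments": {
  "gripper": [0, 0, 0, 0, 0, 0, 0, 0],
  "slide": [
    [-0.09, -0.04, 0],
    [-0.09, -0.04, 0],
    [-0.09, -0.04, 0],
    [-0.09, -0.04, 0],
    [-0.046, -0.02, 0],
    [-0.046, -0.02, 0],
    [0, 0, 0],
    [0, 0, 0]
  ],
  "turn": [0, 0, 0, 0, 0, 0, 0, 0]
}}

```text
time_s: 16.48
tcp_pos: [0.54, 0.0782, 0.0151]
tcp_rot: [[-0.959, -0.283, -0.0], [-0.283, 0.959, 0.0], [0.0, 0.0, -1.0]]
contact_force: [-0.1, -0.6, 0.2]
grip_width: 0.005
finger_force: 0.0
```

Emit:
{"name": "arm_command", "arguments": {
  "gripper": [0, 0, 0, 0, 0],
  "slide": [
    [-0.046, -0.02, 0],
    [-0.023, -0.01, 0],
    [-0.023, -0.01, 0],
    [0, 0, 0],
    [0, 0, 0]
  ],
  "turn": [0, 0, 0, 0, 0]
}}

```text
time_s: 16.9
tcp_pos: [0.5421, 0.078, 0.0151]
tcp_rot: [[-0.959, -0.283, -0.0], [-0.283, 0.959, -0.0], [0.0, -0.0, -1.0]]
contact_force: [0.7, 0.2, 0.6]
grip_width: 0.006
finger_force: 0.1
```

```bash
python3 - <<'E'
from h import *
o=r.observe();print(o['time_s'],cl(o['tcp_pos']),o['contact_force'])
E
```

```text
16.9 [[-40.34025421  -8.82908459  15.1377934 ]] [0.71949161 0.21266559 0.58763741]
```

Now 0.5 mm steps, feeling for the stop.

Emit:
{"name": "arm_command", "arguments": {
  "gripper": [0, 0, 0, 0],
  "slide": [
    [-0.023, -0.01, 0],
    [-0.023, -0.01, 0],
    [0, 0, 0],
    [0, 0, 0]
  ],
  "turn": [0, 0, 0, 0]
}}

```text
time_s: 17.23
tcp_pos: [0.5429, 0.0779, 0.0151]
tcp_rot: [[-0.959, -0.283, -0.0], [-0.283, 0.959, -0.0], [0.0, 0.0, -1.0]]
contact_force: [-0.1, -0.5, -0.6]
grip_width: 0.003
finger_force: 0.6
```

Emit:
{"name": "arm_command", "arguments": {
  "gripper": [0, 0, 0],
  "slide": [
    [-0.023, -0.01, 0],
    [0, 0, 0],
    [0, 0, 0]
  ],
  "turn": [0, 0, 0]
}}

```text
time_s: 17.48
tcp_pos: [0.5431, 0.0779, 0.0151]
tcp_rot: [[-0.959, -0.283, -0.001], [-0.283, 0.959, 0.0], [0.001, 0.0, -1.0]]
contact_force: [-2.9, 1.0, 1.3]
grip_width: 0.007
finger_force: 1.7
```

Emit:
{"name": "arm_command", "arguments": {
  "gripper": [0, 0, 0],
  "slide": [
    [-0.023, -0.01, 0],
    [0, 0, 0],
    [0, 0, 0]
  ],
  "turn": [0, 0, 0]
}}

```text
time_s: 17.73
tcp_pos: [0.5433, 0.0779, 0.015]
tcp_rot: [[-0.959, -0.283, -0.002], [-0.283, 0.959, 0.0], [0.002, 0.001, -1.0]]
contact_force: [-6.3, -1.0, 1.8]
grip_width: 0.005
finger_force: 2.7
```

Emit:
{"name": "arm_command", "arguments": {
  "gripper": [0, 0, 0],
  "slide": [
    [-0.012, -0.005, 0],
    [0, 0, 0],
    [0, 0, 0]
  ],
  "turn": [0, 0, 0]
}}

```text
time_s: 17.98
tcp_pos: [0.5433, 0.0779, 0.015]
tcp_rot: [[-0.959, -0.283, -0.002], [-0.283, 0.959, 0.0], [0.002, 0.001, -1.0]]
contact_force: [-5.9, 0.9, 3.0]
grip_width: 0.003
finger_force: 3.1
```

```bash
python3 - <<'E'
from h import *
o=r.observe();print(o['time_s'],cl(o['tcp_pos']),o['contact_force'],o['torque'],o['finger_force'])
E
```

```text
17.9833 [[-39.07259427  -8.78783149  14.98530363]] [-5.90115347  0.86672272  3.01850541] [ 0.09845849  0.97898426 -0.06431943] 3.115504567467724
```

Emit:
{"name": "arm_command", "arguments": {
  "gripper": [0, 0, 0, 0, 0, 0, 0, 0, 0, 0, 0, 0, 0, 0, 0, 0, 0, 0],
  "slide": [
    [0.3, 0.1, 0],
    [0.8, 0, 0],
    [0.8, 0, 0],
    [0.8, 0, 0],
    [0.4, 0, 0],
    [0, 0, -0.6],
    [0, 0, -0.95],
    [0, 0, -0.95],
    [0, 0, -0.95],
    [0, 0, -0.95],
    [0, 0, -0.95],
    [0, 0, -0.95],
    [0, 0, -0.95],
    [0, 0, -0.95],
    [0, 0, -0.95],
    [0, 0, -0.5],
    [0, 0, 0],
    [0, 0, 0]
  ],
  "turn": [0, 0, 0, 0, 0, 1, 1, 1, 1, 0, 0, 0, 0, 0, 0, 0, 0, 0]
}}

```text
time_s: 19.48
tcp_pos: [0.4845, 0.062, 0.2082]
tcp_rot: [[-0.991, 0.131, 0.001], [0.131, 0.991, -0.0], [-0.001, 0.0, -1.0]]
contact_force: [-0.1, -0.1, -0.8]
grip_width: 0.002
finger_force: 0.0
```

```bash
python3 - <<'E'
from h import *
o=r.observe();print(o['time_s'],cl(o['tcp_pos']))
p,d=r.snapshot('wrist');cv2.imwrite('pics/w4.png',p[:,:,::-1]);c=r.camera_params('wrist');W=wworld(d,o,c)
q=cl(W);s=q[(abs(q[:,2]-30)<3)&(abs(q[:,1])<24)&(q[:,0]>-60)&(q[:,0]<30)]
for y in range(-22,23,4):
    e=s[abs(s[:,1]-y)<2];print(y,len(e),np.percentile(e[:,0],[0,5]).round(1) if len(e) else'',end=' | ')
st=q[(q[:,2]>15)&(abs(q[:,1])<15)&(q[:,0]>40)&(q[:,0]<60)&(q[:,2]<50)];print(len(st),st.min(0) if len(st) else'')
k=q[(q[:,2]>125)&(q[:,2]<138)&(abs(q[:,1])<30)&(q[:,0]<60)&(q[:,0]>-15)];print('flange',k.min(0),k.max(0),len(k))
k=q[(q[:,2]>145)&(q[:,2]<160)&(abs(q[:,1])<30)&(q[:,0]<60)&(q[:,0]>-15)];print('knob',k.min(0),k.max(0),len(k))
E
```

```text
19.4833 [[-95.30264001 -32.08137733 208.216385  ]]
-22 0  | -18 0  | -14 1 [-22.7 -22.7] | -10 0  | -6 0  | -2 0  | 2 23 [-23.6 -23.3] | 6 59 [-23.5 -23.1] | 10 79 [-23.5 -23.2] | 14 75 [-23.6 -23.3] | 18 73 [-23.8 -23. ] | 22 67 [-23.6 -23.1] | 0 
flange [ 13.35604238 -19.60767731 126.59654805] [ 34.68933359 -14.44039216 131.80771168] 139
knob [ 16.96585085 -16.41550503 145.84328823] [ 31.51544714 -14.19933421 150.65600574] 49
```

View pics/w4.png

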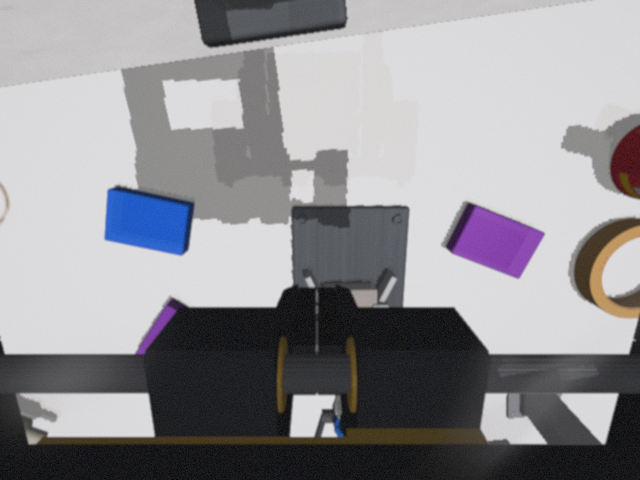

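The rear end stands at x = −23.5 mm in the clamp's frame, straight across, so the slab is home; in the picture its pale end is at (362,292) between the guides. Now I go over the knob.

Emit:
{"name": "arm_command", "arguments": {
  "gripper": [0, 0, 0, 0, 0, 0, 0, 0, 0, 0, 0, 0, 0],
  "slide": [
    [-0.6, 0.16, 0],
    [-0.85, 0.23, 0],
    [-0.9, 0.25, 0],
    [-0.9, 0.25, 0],
    [-0.9, 0.25, 0],
    [-0.9, 0.25, 0],
    [-0.87, 0.23, 0],
    [0, 0, 0],
    [0, 0, 0.7],
    [0, 0, 0.8],
    [0, 0, 0.5],
    [0, 0, 0],
    [0, 0, 0]
  ],
  "turn": [0, 0, 0, 0, 0, 0, 0, 0, 0, 0, 0, 0, 0]
}}

```text
time_s: 20.62
tcp_pos: [0.6054, 0.0786, 0.1678]
tcp_rot: [[-0.991, 0.131, -0.001], [0.131, 0.991, 0.0], [0.001, -0.0, -1.0]]
contact_force: [0.4, -0.8, -0.0]
grip_width: 0.006
finger_force: 0.0
```

```bash
python3 - <<'E'
from h import *
o=r.observe();print(o['time_s'],cl(o['tcp_pos']),o['tcp_pos'],o['contact_force'])
p,d=r.snapshot('scene');cv2.imwrite('pics/s5.png',cv2.resize(p[140:270,240:400,::-1],(640,520),interpolation=cv2.INTER_CUBIC))
E
```

```text
20.6167 [[ 2.24236903e+01 -1.11391659e-02  1.67815359e+02]] [0.60543303 0.07858208 0.16781536] [ 0.38149402 -0.81535568 -0.00949161]
```

View pics/s5.png

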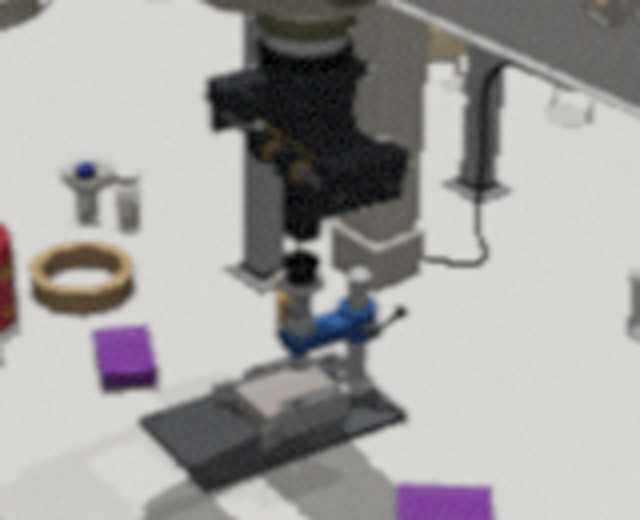

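The fingers are right over the knob, at crop pixel (302,265), and the slab sits in the slot. I press slowly.

Emit:
{"name": "arm_command", "arguments": {
  "gripper": [0, 0, 0, 0, 0, 0, 0, 0, 0, 0, 0, 0, 0, 0, 0, 0],
  "slide": [
    [0, 0, 0.2],
    [0, 0, 0.2],
    [0, 0, 0.1],
    [0, 0, 0.1],
    [0, 0, 0.1],
    [0, 0, 0.1],
    [0, 0, 0.1],
    [0, 0, 0.1],
    [0, 0, 0.1],
    [0, 0, 0.1],
    [0, 0, 0.1],
    [0, 0, 0.1],
    [0, 0, 0.1],
    [0, 0, 0.1],
    [0, 0, 0],
    [0, 0, 0]
  ],
  "turn": [0, 0, 0, 0, 0, 0, 0, 0, 0, 0, 0, 0, 0, 0, 0, 0]
}}

```text
time_s: 22.0
tcp_pos: [0.6059, 0.0787, 0.1361]
tcp_rot: [[-0.991, 0.131, 0.0], [0.131, 0.991, 0.0], [-0.0, 0.0, -1.0]]
contact_force: [0.0, -0.3, 2.8]
grip_width: 0.005
finger_force: 1.4
```

Emit:
{"name": "arm_command", "arguments": {
  "gripper": [0, 0, 0, 0, 0, 0],
  "slide": [
    [0, 0, 0.05],
    [0, 0, 0.05],
    [0, 0, 0.05],
    [0, 0, 0.05],
    [0, 0, 0],
    [0, 0, 0]
  ],
  "turn": [0, 0, 0, 0, 0, 0]
}}

```text
time_s: 22.5
tcp_pos: [0.606, 0.0786, 0.1325]
tcp_rot: [[-0.991, 0.131, 0.0], [0.131, 0.991, -0.0], [-0.0, 0.0, -1.0]]
contact_force: [-0.7, -0.5, 5.2]
grip_width: 0.004
finger_force: 2.8
```

Emit:
{"name": "arm_command", "arguments": {
  "gripper": [0, 0, 0, 0, 0],
  "slide": [
    [0, 0, 0.05],
    [0, 0, 0.05],
    [0, 0, 0.05],
    [0, 0, 0],
    [0, 0, 0]
  ],
  "turn": [0, 0, 0, 0, 0]
}}

```text
time_s: 22.92
tcp_pos: [0.606, 0.0786, 0.1302]
tcp_rot: [[-0.991, 0.131, 0.001], [0.131, 0.991, -0.0], [-0.001, -0.0, -1.0]]
contact_force: [-3.0, -0.4, 10.2]
grip_width: 0.001
finger_force: 5.0
```

Emit:
{"name": "arm_command", "arguments": {
  "gripper": [0, 0, 0, 0],
  "slide": [
    [0, 0, 0.05],
    [0, 0, 0.05],
    [0, 0, 0],
    [0, 0, 0]
  ],
  "turn": [0, 0, 0, 0]
}}

```text
time_s: 23.25
tcp_pos: [0.606, 0.0786, 0.128]
tcp_rot: [[-0.991, 0.131, 0.001], [0.131, 0.991, -0.0], [-0.001, -0.0, -1.0]]
contact_force: [-2.4, -0.3, 8.2]
grip_width: 0.007
finger_force: 4.0
```

Emit:
{"name": "arm_command", "arguments": {
  "gripper": [0, 0, 0, 0],
  "slide": [
    [0, 0, 0.05],
    [0, 0, 0.05],
    [0, 0, 0],
    [0, 0, 0]
  ],
  "turn": [0, 0, 0, 0]
}}

```text
time_s: 23.58
tcp_pos: [0.606, 0.0786, 0.1258]
tcp_rot: [[-0.991, 0.131, 0.001], [0.131, 0.991, -0.0], [-0.001, -0.0, -1.0]]
contact_force: [-2.2, 0.5, 6.6]
grip_width: 0.007
finger_force: 3.7
```

Emit:
{"name": "arm_command", "arguments": {
  "gripper": [0, 0, 0],
  "slide": [
    [0, 0, 0.05],
    [0, 0, 0],
    [0, 0, 0]
  ],
  "turn": [0, 0, 0]
}}

```text
time_s: 23.83
tcp_pos: [0.606, 0.0786, 0.1248]
tcp_rot: [[-0.991, 0.131, 0.001], [0.131, 0.991, -0.0], [-0.001, -0.0, -1.0]]
contact_force: [-2.3, -0.5, 7.7]
grip_width: 0.008
finger_force: 3.7
```

Emit:
{"name": "arm_command", "arguments": {
  "gripper": [0, 0, 0],
  "slide": [
    [0, 0, 0.05],
    [0, 0, 0],
    [0, 0, 0]
  ],
  "turn": [0, 0, 0]
}}

```text
time_s: 24.08
tcp_pos: [0.606, 0.0786, 0.1239]
tcp_rot: [[-0.991, 0.131, 0.001], [0.131, 0.991, -0.0], [-0.001, -0.0, -1.0]]
contact_force: [-1.7, -0.4, 8.6]
grip_width: 0.007
finger_force: 4.2
```

Emit:
{"name": "arm_command", "arguments": {
  "gripper": [0, 0, 0],
  "slide": [
    [0, 0, 0.05],
    [0, 0, 0],
    [0, 0, 0]
  ],
  "turn": [0, 0, 0]
}}

```text
time_s: 24.33
tcp_pos: [0.606, 0.0787, 0.1229]
tcp_rot: [[-0.991, 0.131, 0.001], [0.131, 0.991, -0.0], [-0.001, 0.0, -1.0]]
contact_force: [-2.0, 0.8, 8.9]
grip_width: 0.007
finger_force: 4.3
```

Emit:
{"name": "arm_command", "arguments": {
  "gripper": [0, 0, 0],
  "slide": [
    [0, 0, 0.05],
    [0, 0, 0],
    [0, 0, 0]
  ],
  "turn": [0, 0, 0]
}}

```text
time_s: 24.58
tcp_pos: [0.6061, 0.0786, 0.1228]
tcp_rot: [[-0.991, 0.131, 0.002], [0.131, 0.991, -0.0], [-0.002, -0.0, -1.0]]
contact_force: [-5.2, -0.4, 13.3]
grip_width: 0.003
finger_force: 7.1
```

Emit:
{"name": "arm_command", "arguments": {
  "gripper": [0, 0, 0],
  "slide": [
    [0, 0, 0.03],
    [0, 0, 0],
    [0, 0, 0]
  ],
  "turn": [0, 0, 0]
}}

```text
time_s: 24.83
tcp_pos: [0.6061, 0.0787, 0.1227]
tcp_rot: [[-0.991, 0.131, 0.002], [0.131, 0.991, -0.0], [-0.002, -0.0, -1.0]]
contact_force: [-5.8, -0.9, 17.2]
grip_width: 0.006
finger_force: 8.9
```

The stop is felt at z ≈ 0.1227. A touch more takes it to about 20 N, then I lift and look.

Emit:
{"name": "arm_command", "arguments": {
  "gripper": [0, 0, 0, 0],
  "slide": [
    [0, 0, 0.03],
    [0, 0, 0],
    [0, 0, 0],
    [0, 0, 0]
  ],
  "turn": [0, 0, 0, 0]
}}

```text
time_s: 25.17
tcp_pos: [0.6062, 0.0786, 0.1227]
tcp_rot: [[-0.991, 0.131, 0.003], [0.131, 0.991, -0.0], [-0.003, -0.0, -1.0]]
contact_force: [-7.5, -0.1, 22.0]
grip_width: 0.006
finger_force: 10.7
```

Emit:
{"name": "arm_command", "arguments": {
  "gripper": [0, 0, 0, 0, 0, 0, 0, 0, 0, 0, 0, 0, 0, 0, 0, 0, 0],
  "slide": [
    [0, 0, -0.1],
    [0, 0, -0.2],
    [0, 0, -0.4],
    [0, 0, -0.7],
    [0, 0, -0.9],
    [0, 0, -0.9],
    [0, 0, -0.9],
    [0.8, 0, 0],
    [0.9, 0, 0],
    [0.9, 0, 0],
    [0.9, 0, 0],
    [0.9, 0, 0],
    [0.9, 0, 0],
    [0.9, 0, 0],
    [0.9, 0, 0],
    [0, 0, 0],
    [0, 0, 0]
  ],
  "turn": [0, 0, 0, 0, 0, 0, 0, 0, 0, 0, 0, 0, 0, 0, 0, 0, 0]
}}

```text
time_s: 26.58
tcp_pos: [0.4651, 0.0973, 0.2023]
tcp_rot: [[-0.991, 0.131, 0.0], [0.131, 0.991, -0.0], [-0.0, 0.0, -1.0]]
contact_force: [1.0, 0.5, -0.2]
grip_width: 0.006
finger_force: 0.0
```

```bash
python3 - <<'E'
from h import *
o=r.observe();print(o['time_s'],cl(o['tcp_pos']))
p,d=r.snapshot('scene');cv2.imwrite('pics/s6.png',cv2.resize(p[190:270,260:360,::-1],(700,560),interpolation=cv2.INTER_CUBIC))
p2,d2=r.snapshot('top')
for n,D in(('scene',d),('top',d2)):
    q=cl(world(n,D));k=q[(np.hypot(q[:,0]-22,q[:,1])<19)&(q[:,2]>40)&(q[:,2]<300)];print(n,np.sort(k[:,2])[-12::2].round(1))
    s=q[(abs(q[:,2]-30)<4)&(abs(q[:,1])<18)&(q[:,0]>-60)&(q[:,0]<0)];print(len(s),np.percentile(s[:,0],[0,3]) if len(s) else'')
    b=q[(q[:,1]>22)&(q[:,1]<48)&(q[:,0]>10)&(q[:,0]<35)&(q[:,2]>60)&(q[:,2]<140)];print('catch',len(b),b.min(0),b.max(0))
E
```

```text
26.5833 [[-119.15137523    0.40617861  202.27028218]]
scene [124.8 125.  125.4 125.5 125.8 126.6]
50 [-29.97224584 -26.34341616]
catch 22 [11.19537106 24.20494512 74.21077205] [ 25.2195639   33.61547037 118.68815146]
top [126.1 126.3 126.4 126.6 127.1 127.2]
77 [-23.34264591 -22.96597916]
catch 25 [15.55025932 22.17646632 75.75629992] [ 30.26358839  33.11353103 120.49019518]
```

View pics/s6.png

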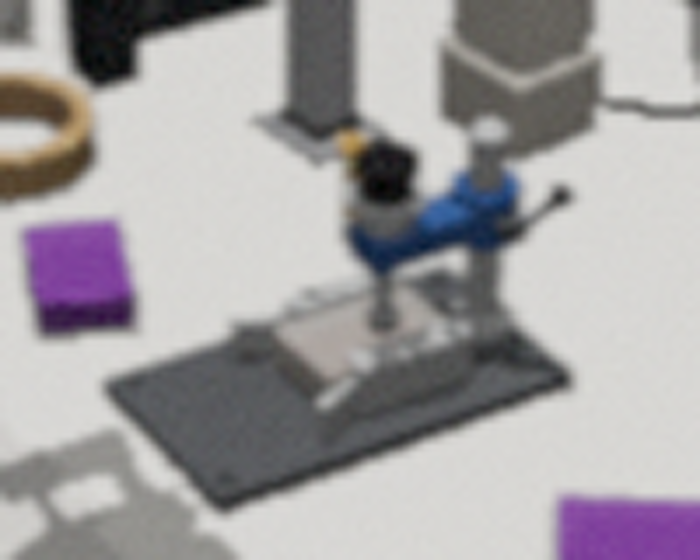

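The knob, at crop pixel (387,165), stays down at 126 mm instead of about 155 mm. The catch stands upright over the flange, its tip 24–34 mm from the axis. The plunger foot rests on the slab, at (383,318), and the rear end is still at −23.3 mm. The arm touches nothing, so I hand in the job.

```bash
python3 -c "
from cell import r
print(r.close_job())"
```

```text
the job is handed in; nothing more can be done
None
```

The slab is home against the end stop and the knob is latched down under the brass catch after a press of about 22 N; the job was handed in at about 27 s with the arm clear, and the bystanders were not touched.

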